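Seat a keyed tube block in the dry-block heater by feel

TASK

Take the round aluminium tube block by its post and fit it into the round well of the dry-block heater, narrow notch over the narrow key and wide notch over the wide key. The ring that carries the keys may stand turned to either side of the tick mark, so let the block rest lightly on the keys and turn it until it can go down, then lower it gently in the hand until it is fully home on the well floor, level, and let go. Never force it on the keys (push with less than about 50 N), do not drop or slam it, and leave the other things on the bench where they are.

Things in the scene. Friction and masses are not known exactly. Their poses are not given: they have to be found in the camera images.
- tube_block: loose aluminium disc, 80 mm diameter, 30 mm thick, about 0.3 kg, standing upright on the bench, dark dimples on top, a square post on its centre. Origin: centre of the underside, z up. Two notches go through the whole thickness of the rim, in to 27.5 mm from the axis: 11 mm wide at the +x side, 17 mm wide at the -x side. The lowest 3 mm of the rim are 2 mm smaller in radius
- block_post (a point): centre of the block's grey lifting post, 55 mm above the block's underside; the post is 24 x 24 mm, from 30 to 80 mm above the underside, its faces square to the block's x and y axes; grip it across two opposite faces
- block_heater: fixed white dry-block heater, housing 150 mm in x (-88 to +62 mm), 128 mm in y, top face 55 mm above the bench. Origin: at bench height on the axis of its round well; +x points away from the front panel with display and dial, to the black tick mark on the top face behind the well. In the well is a stiffly clamped ring with two keys, see well_floor and well_mouth
- well_floor (a point): centre of the flat well floor, 28 mm above the bench, axes as the heater's. Two upright keys stand on the ring along the well wall, opposite each other, 8 and 14 mm wide, reaching in to 30 mm from the axis, rounded tops 19 mm above this floor. Bearing not measured: the narrow key is anywhere within 0.7 rad (40 deg) either side of +x. The ring does not yield to light loads
- well_mouth (a point): centre of the well's rim: 83 mm diameter, 27 mm above the well floor. The block enters by 8 mm at any bearing and then rests on the keys; with each notch over its own key (1.5 mm play each side) it goes down 19 mm more to the floor, its upper face then 3 mm above the housing
- small_beaker: bystander: loose plastic beaker, 60 mm wide, 80 mm high; origin at the centre of its underside
- tape: bystander: loose roll of tape lying flat, 76 mm wide, 19 mm high; origin at the centre of its underside
- lab_timer: bystander: loose white timer, 66 x 66 x 19 mm; origin at the centre of its underside
- pen: bystander: loose marker pen lying down, 135 mm long, 13 mm thick; origin at the centre of its underside

How it is judged:
At the end, for the whole second after the job is handed in: The tube block lies at rest on the floor of the heater's well: underside within 3 mm of the floor, axis within 4 mm of the well's axis, level within 0.05 rad, released; beaker, tape, timer and pen within 30 mm of where they stood (z of tube_block in the frame of well_floor between -0.003 and 0.003 m and horizontal distance between tube_block and well_floor below 0.004 m and angle between tube_block's own z axis and vertical below 0.05 rad and linear speed of tube_block below 0.02 m/s and distance of each of small_beaker, tape, lab_timer, pen from where it was at the start of the episode below 0.03 m); the robot touches nothing.
It fails at once if the tube block, not yet home, is pressed against the heater or its keys with more than 50 N (contact force between tube_block and block_heater above 50 N and z of tube_block in the frame of well_floor above 0.003 m).
It fails at once if the tube block is dropped or slammed down on the heater or the well floor (more than 80 N) (contact force between tube_block and block_heater above 80 N).
It fails at once if the beaker, tape, timer or pen is pushed away by more than 30 mm (distance of any of small_beaker, tape, lab_timer, pen from where it was at the start of the episode above 0.03 m).
It also fails if it takes over 72 s, if anything falls off the work surface, if the arm or the gripper's body presses on something with over 40 N, if the wrist force passes 120 N, or if a joint passes its speed limit or range.

ROBOT

A 7-joint arm with a two-finger parallel gripper is mounted at the origin on a cart in front of the work surface, level with it; the furniture and walls round the work are solid. World frame = base frame: x ahead of the robot, y to its left, z up, the work surface at z = 0. Lengths are in m, angles in rad, forces in N, time in s.
With the tool pointing down it reaches from about 0.4 to 0.9 m from the base axis. Payload 5.6 kg.
Tool frame: the origin (TCP) lies midway between the tips of the shut fingers; the grasp point (between the pads) lies 19 mm behind it (arm.grasp_offset is the distance from the TCP to the grasp point, in m); z points along the fingers, y is the line along which they close (so a half turn about z gives the same grasp; the last joint's range is limited). The gripper opens to 92 mm and grips with 3 to 60 N. Pads are 20 mm wide; open, the fingers measure 128 mm over their backs; the gripper's body (75 mm by 189 mm) begins 69 mm behind the grasp point.
Start: joints at [1.162, 0.468, -0.012, 1.603, 0.006, 1.071, -0.056], TCP at [0.232, -0.607, 0.215] pointing down, gripper open.
Joint ranges: [-2.53, 2.53], [-0.31, 2.02], [-1.57, 1.55], [0.28, 2.44], [-1.29, 4.43], [0.15, 1.84], [-2.92, 2.92]. Speed limits (rad/s): [2.57, 2.57, 3.14, 3.14, 3.14, 3.14, 3.14].

INTERFACE

Orientations are given as a unit quaternion [w, x, y, z].
In Python, from rig import arm, vision, ticket gives the robot as it stands.
- The arm moves only by the tool apply_moves, never from a script. Its argument "deltas" is a list of rows, each an object of numbers: "tx", "ty", "tz": the shift along the world's x, y, z in m; "wx", "wy", "wz": the turn, a rotation vector about the world's x, y, z in rad; "fingers": the opening, from 0 (shut) to 1 (fully open). In form: [{"tx": .., "ty": .., "tz": .., "wx": .., "wy": .., "wz": .., "fingers": ..}, ...]. A call has 1 to 5 rows; each row is the pose to reach, as a shift and turn from the pose commanded when the call began; what a row does not reach only later rows make up. A row lasts 1/10 s, in which the tool goes at most 50 mm and 8.59 degrees, less where a joint would pass 70% of its speed; a pose out of reach is approached as far as the arm can. A call with a gripper value outside its range is refused whole. The fingers move at their own pace and stop on an object; the grip force is fixed at half the most. Time passes only in rows, so rows that repeat a pose let the fingers close. It gives the time, the measured TCP pose, the force, the opening and the grip force at its end, in the units of the state.
- arm.state(): the state, without advancing time (a new reading comes with each control period).
- vision.snapshot(name): name is "scene" or "top" or "wrist"; returns the picture (480x640x3 uint8, blue, green, red); there is no depth.
- vision.calibration(name): a dict with "vertical_fov" (degrees; the focal length in pixels is half the picture's height over the tangent of half this angle, whatever the lens; pixels are square), "cx", "cy" (the principal point, pixels), "T" (4x4, takes a point from camera to world coordinates); the wrist camera has in their place "hand_eye" (4x4, takes a point from camera to tool coordinates, whose origin is the TCP and whose axes are the flange's). Camera axes: x right, y down, z forward; pixel columns grow to the right and rows downward; lengths in m; the calibration is good to about 2 mm. A picture is of the moment at which its call begins: read the wrist's pose just before it. calibration takes no time and is no camera call.
- ticket.sign_off(): hands the job in; it is judged then, once.
Trained networks look in the newest picture that a camera, given by its name, has taken for a name from the list of things; names that differ only in an ending like _2 or _b are one class to them, and where a whole thing is asked for, a point or a joint stands for the part that bears it (a point fixed in the world has none). Each returns a list of dicts, best first, with "confidence" (0 to 1); they miss things now and then, are a little off and sometimes report something else, mostly with a low value. They report only what shows in the picture. A call takes as long as a camera call.
- vision.trace(camera, name): "region" (480x640 bool, what is visible of it) and "at" ([row, column] in pixels, amid what is visible of it).
The state is a dict: "clock": time; "q": joint angles; "dq": joint speeds; "tau": joint torques, N m; "tool_pos": TCP position; "tcp_rot": TCP orientation; "force": force on the tool from outside, world axes, zero at the start; "ft_torque": the same for the moment, N m; "width": opening from 0.0 (shut) to 1.0 (fully open); "grip_force": force on a finger pad.
Only numpy, scipy, OpenCV 4.12 (cv2) and the standard library are available. Lean on these libraries where they do the work, as an engineer would, in place of code of your own. Each camera call takes 0.05 s, during which the arm holds its last target. There are 200 camera calls.

## Working session

There is one attempt and no reset: what is moved stays moved. The work goes in short steps, Python scripts to look and compute and a tool call to move; the robot and the scene stay as the last step left them, time stands still between calls to the robot, and variables do not carry over. Pictures are saved under pics/ and viewed, at most 10 in all, crops included, and the job is handed in when it is done.

Besides the shell and the picture viewer there is one more tool, called after "Call:" as a command line: name --argument value ..., lists and objects as JSON in quotes. apply_moves: Moves the arm, as the interface text tells. Its arguments: {"type":"object","properties":{"deltas":{"type":"array","items":{"type":"object","properties":{"tx":{"type":"number"},"ty":{"type":"number"},"tz":{"type":"number"},"wx":{"type":"number"},"wy":{"type":"number"},"wz":{"type":"number"},"fingers":{"type":"number"}}}}},"required":["deltas"]}

```bash
mkdir -p pics
cat > h.py <<'E'
import numpy as np, cv2
from rig import arm, vision, ticket
from scipy.spatial.transform import Rotation as R
def cam(name, st=None):
    c=vision.calibration(name); f=240/np.tan(np.radians(c["vertical_fov"]/2))
    if "T" in c: T=np.array(c["T"])
    else:
        q=st["tcp_rot"]; W=np.eye(4); W[:3,:3]=R.from_quat([q[1],q[2],q[3],q[0]]).as_matrix(); W[:3,3]=st["tool_pos"]
        T=W@np.array(c["hand_eye"])
    return f,c["cx"],c["cy"],T
def at_z(C,u,v,z):
    f,cx,cy,T=C; d=T[:3,:3]@np.array([(u-cx)/f,(v-cy)/f,1]); o=T[:3,3]
    return o+d*(z-o[2])/d[2]
def proj(C,P):
    f,cx,cy,T=C; p=np.linalg.inv(T)@np.append(P,1); return np.array([cx+f*p[0]/p[2],cy+f*p[1]/p[2]])
E
python3 - <<'E'
from h import *
a=vision.snapshot("top"); b=vision.snapshot("scene")
cv2.imwrite("pics/top.png",a); cv2.imwrite("pics/scene.png",b)
C=cam("top"); print(C[0],C[3].round(3).tolist())
for n in ["tube_block","block_heater","small_beaker","tape","lab_timer","pen"]:
    for r in vision.trace("top",n)[:1]:
        print(n,r["confidence"],r["at"],at_z(C,r["at"][1],r["at"][0],{"block_heater":.055,"tube_block":.04}.get(n,.02)).round(3))
E
```

```text
618.0215909962305 [[-0.03, -0.975, 0.222, 0.334], [-1.0, 0.03, -0.003, 0.024], [-0.004, -0.222, -0.975, 1.211], [0.0, 0.0, 0.0, 1.0]]
tube_block 0.58 [293.7, 392.6] [ 0.502 -0.108  0.04 ]
block_heater 0.62 [255.7, 248.9] [0.582 0.164 0.055]
small_beaker 0.91 [184.8, 389.0] [ 0.727 -0.115  0.02 ]
tape 0.59 [185.8, 306.9] [0.73  0.051 0.02 ]
lab_timer 0.82 [329.0, 340.2] [ 0.44  -0.006  0.02 ]
pen 0.72 [336.3, 426.7] [ 0.421 -0.171  0.02 ]
```

View pics/top.png

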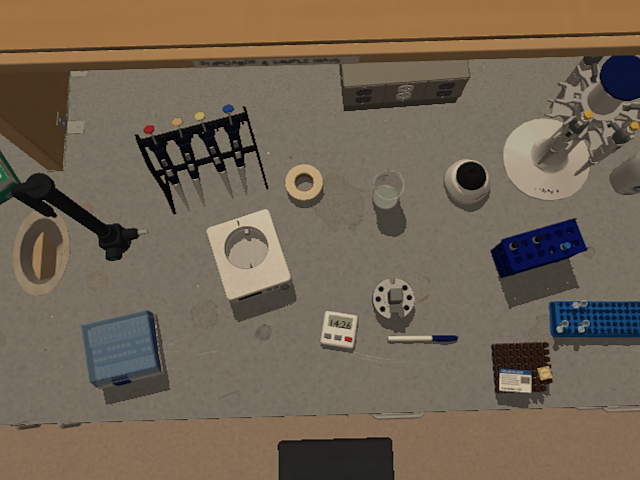

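View pics/scene.png

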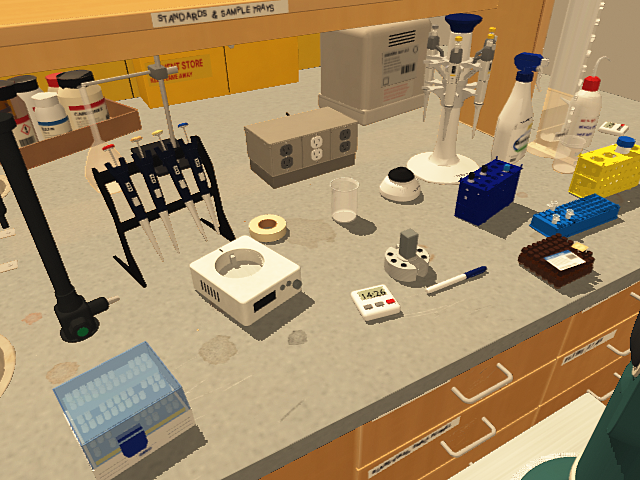

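Top view: block at about (393,298), heater well at (248,247), its tick at (238,218). The beaker, tape, timer and pen are all clear of the path. I'll enlarge the block and the well.

Run:
```python
import cv2,numpy as np
a=cv2.imread("pics/top.png")
h=cv2.resize(a[200:310,200:300],None,fx=4,fy=5*.8,interpolation=cv2.INTER_CUBIC); b=cv2.resize(a[255:345,345:445],None,fx=4,fy=4,interpolation=cv2.INTER_CUBIC)
b=cv2.copyMakeBorder(b,0,h.shape[0]-b.shape[0],0,0,cv2.BORDER_CONSTANT)
cv2.imwrite("pics/crop.png",np.hstack([h,b]))
```

```text
(no output)
```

View pics/crop.png

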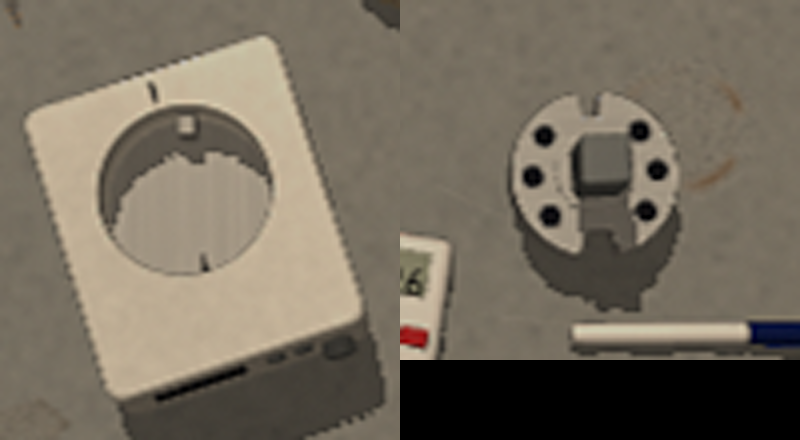

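The left crop shows the narrow key at crop (187,125) and the tip of the wide key at (204,262), in a well centred near (186,190). The right crop shows the narrow notch at (591,104) and the wide notch near (610,235), with the block centre near (595,174).

Run:
```python
from h import *
C=cam("top")
hp=lambda x,y,z: at_z(C,200+x/4,200+y/4,z)
bp=lambda x,y,z: at_z(C,345+(x-400)/4,255+y/4,z)
ang=lambda d: np.arctan2(d[1],d[0])
well=[hp(98,190,.055),hp(275,190,.055),hp(186,105,.055),hp(186,274,.055)]
wc=sum(well)/4; print("well",wc.round(4), np.linalg.norm(well[0]-well[1]),np.linalg.norm(well[2]-well[3]))
print("tick",hp(153,92,.055).round(4),ang(hp(153,92,.055)-wc))
k=hp(187,125,.047);print("key",k.round(4),np.linalg.norm((k-wc)[:2]),ang(k-wc))
k2=hp(204,258,.047);print("key2",k2.round(4),ang(wc-k2))
bl=[bp(511,172,.03),bp(680,172,.03)]; bb=[bp(595,91,.03),bp(595,255,.03)]
bc=np.array([(bb[0][0]+bb[1][0])/2,(bl[0][1]+bl[1][1])/2,.03]);print("block",bc.round(4),np.linalg.norm(bl[0]-bl[1]),np.linalg.norm(bb[0]-bb[1]))
n=bp(591,104,.03);w=bp(610,235,.03);print("yaw",ang(n-bc),ang(n-w))
s=arm.state(); q=s["tcp_rot"]; print(R.from_quat([q[1],q[2],q[3],q[0]]).as_matrix().round(3), s["tool_pos"],s["width"],s["clock"],arm.grasp_offset)
print(vision.calibration("wrist"))
```

```text
well [0.5982 0.1687 0.055 ] 0.08489993824439447 0.083091252857591
tick [0.647  0.1847 0.055 ] 0.316655521756616
key [0.6321 0.1692 0.047 ] 0.03390644656168651 0.017064372974901352
key2 [0.5661 0.1612 0.047 ] 0.22775598384960388
block [ 0.4953 -0.1111  0.03  ] 0.08116040816943838 0.07929601886620251
yaw 0.010800475248769623 0.08833939192860275
[[ 0.934  0.358 -0.   ]
 [ 0.358 -0.934  0.   ]
 [-0.    -0.    -1.   ]] [ 0.2324759  -0.6069088   0.21444337] 1.0021138568477612 0.4 0.0187
{'vertical_fov': 69.85753118112233, 'cx': 313.811459281584, 'cy': 243.2235617014173, 'hand_eye': array([[-1.47727903e-03, -9.69296225e-01, -2.45891534e-01,
         6.98611483e-02],
       [ 9.99998908e-01, -1.42504494e-03, -3.90362088e-04,
         2.62722446e-04],
       [ 2.79700116e-05, -2.45891842e-01,  9.69297272e-01,
        -1.69048123e-01],
       [ 0.00000000e+00,  0.00000000e+00,  0.00000000e+00,
         1.00000000e+00]])}
```

Call:
apply_moves --deltas '[{"tx": 0.02, "ty": 0.04, "tz": 0.005, "wz": -0.03}, {"tx": 0.04, "ty": 0.08, "tz": 0.01, "wz": -0.06}, {"tx": 0.062, "ty": 0.122, "tz": 0.02, "wz": -0.12}, {"tx": 0.085, "ty": 0.165, "tz": 0.03, "wz": -0.18}, {"tx": 0.107, "ty": 0.207, "tz": 0.035, "wz": -0.24}]'

```text
$.deltas[0]: bad value
```

Call:
apply_moves --deltas '[{"tx": 0.022, "ty": 0.042, "wz": -0.02}, {"tx": 0.045, "ty": 0.085, "wz": -0.04}, {"tx": 0.067, "ty": 0.127, "wz": -0.04}, {"tx": 0.09, "ty": 0.17, "wz": -0.04}, {"tx": 0.112, "ty": 0.212, "wz": -0.04}]'

```text
$.deltas[0]: bad value
```

Call:
apply_moves --deltas '[{"tx": 0.015, "ty": 0.025}, {"tx": 0.03, "ty": 0.05}, {"tx": 0.043, "ty": 0.077}, {"tx": 0.043, "ty": 0.077}, {"tx": 0.043, "ty": 0.077}]'

```text
$.deltas[0]: bad value
```

Run:
```python
from h import *
s=arm.state(); a=vision.snapshot("wrist"); cv2.imwrite("pics/w1.png",a); C=cam("wrist",s)
print(s["clock"],s["tool_pos"],s["tcp_rot"],s["force"])
for n in ["tube_block","block_post"]:
    for r in vision.trace("wrist",n)[:1]: print(n,r["confidence"],r["at"])
print(proj(C,[.4953,-.1111,.03]),proj(C,[.4953,-.1111,.08]))
```

```text
0.4 [ 0.2324759  -0.6069088   0.21444337] [-1.24070776e-04  9.83319875e-01  1.81884595e-01 -3.36378538e-05] [-0.7570394   0.11632926  0.02762456]
[-182.35078409 -331.83534536] [-298.1939185  -445.71932454]
```

View pics/w1.png

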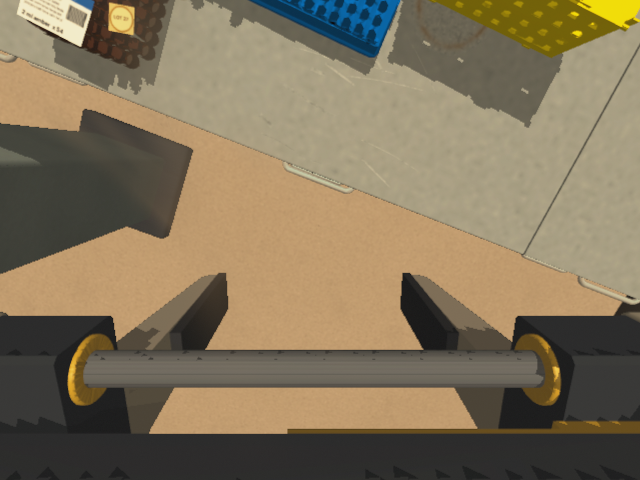

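The wrist picture is still the start pose, with the fingers open around columns 180–450 and the rack at the top. The moves were refused because every row needs all seven fields.

Call:
apply_moves --deltas '[{"tx": 0.02, "ty": 0.04, "tz": 0.005, "wx": 0, "wy": 0, "wz": -0.03, "fingers": 1}, {"tx": 0.04, "ty": 0.08, "tz": 0.01, "wx": 0, "wy": 0, "wz": -0.06, "fingers": 1}, {"tx": 0.062, "ty": 0.122, "tz": 0.02, "wx": 0, "wy": 0, "wz": -0.12, "fingers": 1}, {"tx": 0.085, "ty": 0.165, "tz": 0.03, "wx": 0, "wy": 0, "wz": -0.18, "fingers": 1}, {"tx": 0.107, "ty": 0.207, "tz": 0.035, "wx": 0, "wy": 0, "wz": -0.24, "fingers": 1}]'

```text
clock: 1.05
tool_pos: [0.3405, -0.3985, 0.2507]
tcp_rot: [0.001, 0.998, 0.062, 0.001]
force: [1.4, -0.8, 0.4]
width: 0.999
grip_force: 0.0
```

Call:
apply_moves --deltas '[{"tx": 0.022, "ty": 0.042, "tz": 0, "wx": 0, "wy": 0, "wz": -0.02, "fingers": 1}, {"tx": 0.045, "ty": 0.085, "tz": 0, "wx": 0, "wy": 0, "wz": -0.04, "fingers": 1}, {"tx": 0.067, "ty": 0.127, "tz": 0, "wx": 0, "wy": 0, "wz": -0.04, "fingers": 1}, {"tx": 0.09, "ty": 0.17, "tz": 0, "wx": 0, "wy": 0, "wz": -0.04, "fingers": 1}, {"tx": 0.112, "ty": 0.212, "tz": 0, "wx": 0, "wy": 0, "wz": -0.04, "fingers": 1}]'

```text
clock: 1.55
tool_pos: [0.4522, -0.1861, 0.2501]
tcp_rot: [0.0, 0.999, 0.043, 0.0]
force: [-0.1, -1.1, 0.1]
width: 0.999
grip_force: 0.0
```

Call:
apply_moves --deltas '[{"tx": 0.015, "ty": 0.025, "tz": 0, "wx": 0, "wy": 0, "wz": 0, "fingers": 1}, {"tx": 0.03, "ty": 0.05, "tz": 0, "wx": 0, "wy": 0, "wz": 0, "fingers": 1}, {"tx": 0.043, "ty": 0.077, "tz": 0, "wx": 0, "wy": 0, "wz": 0, "fingers": 1}, {"tx": 0.043, "ty": 0.077, "tz": 0, "wx": 0, "wy": 0, "wz": 0, "fingers": 1}, {"tx": 0.043, "ty": 0.077, "tz": 0, "wx": 0, "wy": 0, "wz": 0, "fingers": 1}]'

```text
clock: 2.05
tool_pos: [0.4945, -0.1108, 0.2496]
tcp_rot: [0.0, 0.999, 0.044, -0.0]
force: [-0.5, 0.0, 0.5]
width: 0.999
grip_force: 0.0
```

Run:
```python
from h import *
s=arm.state(); a=vision.snapshot("wrist"); cv2.imwrite("pics/w2.png",a); C=cam("wrist",s)
print(s["clock"],s["tool_pos"],s["tcp_rot"],s["force"])
for n in ["tube_block","block_post"]:
    for r in vision.trace("wrist",n)[:1]: print(n,r["confidence"],r["at"])
print(proj(C,[.4953,-.1111,.03]),proj(C,[.4953,-.1111,.08]))
```

```text
2.05 [ 0.49448352 -0.11076315  0.24960535] [ 1.38019786e-04  9.99051454e-01  4.35449761e-02 -9.59189484e-05] [-0.50232799  0.04329118  0.47397139]
tube_block 0.64 [218.7, 315.2]
block_post 0.58 [216.3, 316.1]
[314.25228018 218.2341585 ] [314.31829892 226.97607027]
```

View pics/w2.png

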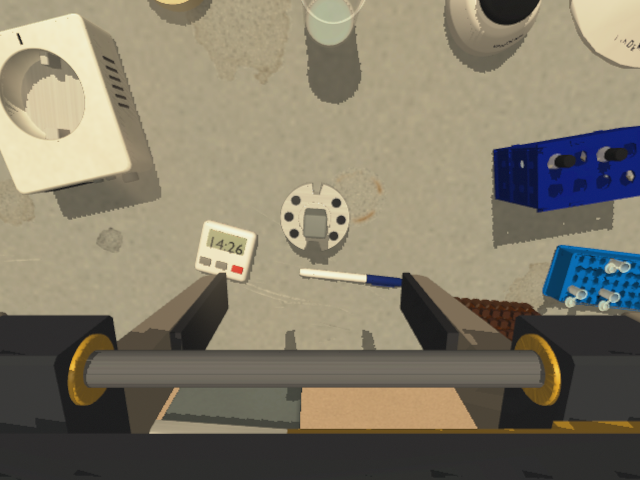

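The block centre is at (315,218), within 1 px of the prediction, with the narrow notch at (318,187). The heater is at upper left, with key marks near (49,61) and (65,133). I'll zoom on both.

Run:
```python
import cv2,numpy as np
a=cv2.imread("pics/w2.png")
f=lambda i:cv2.resize(i,None,fx=4,fy=4,interpolation=cv2.INTER_CUBIC)
cv2.imwrite("pics/c2.png",np.hstack([f(a[30:155,0:100]),f(a[160:285,265:365])]))
```

```text
(no output)
```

View pics/c2.png

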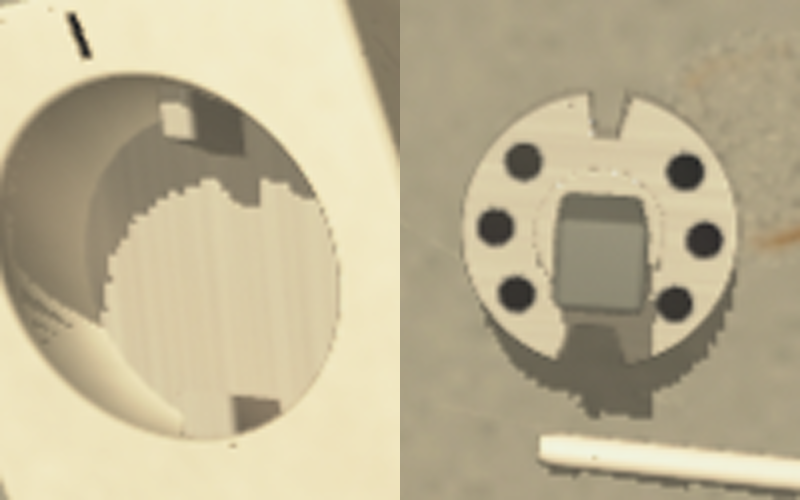

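The narrow key top's inner edge is at crop (178,137), and the foot of the wide key's inner face is at (256,398). The dimple pairs show the block turned about 0.062 rad clockwise of the tool.

Run:
```python
from h import *
s=arm.state(); C=cam("wrist",s)
b=at_z(C,315,217.1,.03); p=at_z(C,314.9,226.,.08); print("block",b.round(4),p.round(4))
# well rim ellipse, crop px -> world at z .055
pts=np.array([[130,73],[7,165],[340,290],[205,438],[0,200],[300,160],[180,435]])
W=np.array([at_z(C,x/4,30+y/4,.055)[:2] for x,y in pts])
A=np.c_[2*W,np.ones(len(W))]; c=np.linalg.lstsq(A,(W**2).sum(1),rcond=None)[0]; wc=c[:2]
print("well",wc.round(4),"r",np.sqrt(c[2]+wc@wc).round(4))
g=lambda x,y,z: at_z(C,x/4,30+y/4,z)[:2]
for q,z in (((178,137),.047),((256,398),.028),((78,35),.055)):
    k=g(*q,z)-wc; print(np.linalg.norm(k).round(4),np.arctan2(k[1],k[0]).round(3))
d=g(178,137,.047)-g(256,398,.028);print("key line",np.linalg.norm(d),np.arctan2(d[1],d[0]))
```

```text
block [ 0.4962 -0.1135  0.03  ] [ 0.4958 -0.1132  0.08  ]
well [0.5996 0.1639] r 0.0416
0.0295 0.039
0.0305 3.105
0.0512 0.328
key line 0.06002776051546731 0.0007740706036414847
```

Call:
apply_moves --deltas '[{"tx": 0.0015, "ty": -0.0025, "tz": -0.04, "wx": 0, "wy": 0, "wz": -0.06, "fingers": 1}, {"tx": 0.0015, "ty": -0.0025, "tz": -0.085, "wx": 0, "wy": 0, "wz": -0.06, "fingers": 1}, {"tx": 0.0015, "ty": -0.0025, "tz": -0.13, "wx": 0, "wy": 0, "wz": -0.06, "fingers": 1}, {"tx": 0.0015, "ty": -0.0025, "tz": -0.17, "wx": 0, "wy": 0, "wz": -0.06, "fingers": 1}, {"tx": 0.0015, "ty": -0.0025, "tz": -0.195, "wx": 0, "wy": 0, "wz": -0.06, "fingers": 1}]'

```text
clock: 2.7
tool_pos: [0.4939, -0.1146, 0.0519]
tcp_rot: [-0.0, 1.0, 0.012, -0.002]
force: [-1.1, 0.1, 0.5]
width: 1.004
grip_force: 0.0
```

Call:
apply_moves --deltas '[{"tx": 0, "ty": 0, "tz": -0.008, "wx": 0, "wy": 0, "wz": 0, "fingers": 1}, {"tx": 0, "ty": 0, "tz": -0.016, "wx": 0, "wy": 0, "wz": 0, "fingers": 0.6}, {"tx": 0, "ty": 0, "tz": -0.016, "wx": 0, "wy": 0, "wz": 0, "fingers": 0.4}, {"tx": 0, "ty": 0, "tz": -0.016, "wx": 0, "wy": 0, "wz": 0, "fingers": 0.2}, {"tx": 0, "ty": 0, "tz": -0.016, "wx": 0, "wy": 0, "wz": 0, "fingers": 0}]'

```text
clock: 3.2
tool_pos: [0.4969, -0.1138, 0.0399]
tcp_rot: [0.0, 1.0, 0.013, 0.001]
force: [-0.1, 0.3, -0.9]
width: 0.677
grip_force: 0.0
```

Call:
apply_moves --deltas '[{"tx": 0, "ty": 0, "tz": 0, "wx": 0, "wy": 0, "wz": 0, "fingers": 0}, {"tx": 0, "ty": 0, "tz": 0, "wx": 0, "wy": 0, "wz": 0, "fingers": 0}, {"tx": 0, "ty": 0, "tz": 0, "wx": 0, "wy": 0, "wz": 0, "fingers": 0}, {"tx": 0, "ty": 0, "tz": 0, "wx": 0, "wy": 0, "wz": 0, "fingers": 0}, {"tx": 0, "ty": 0, "tz": 0, "wx": 0, "wy": 0, "wz": 0, "fingers": 0}]'

```text
clock: 3.7
tool_pos: [0.496, -0.1132, 0.0386]
tcp_rot: [-0.0, 1.0, 0.013, -0.0]
force: [-0.9, 0.9, 0.2]
width: 0.256
grip_force: 30.0
```

Gripped (opening 0.256 is 24 mm). Next I lift and carry it to above the well.

Call:
apply_moves --deltas '[{"tx": 0, "ty": 0, "tz": 0.015, "wx": 0, "wy": 0, "wz": 0, "fingers": 0}, {"tx": 0, "ty": 0, "tz": 0.045, "wx": 0, "wy": 0, "wz": 0, "fingers": 0}, {"tx": 0, "ty": 0, "tz": 0.08, "wx": 0, "wy": 0, "wz": 0, "fingers": 0}, {"tx": 0.01, "ty": 0.025, "tz": 0.1, "wx": 0, "wy": 0, "wz": 0, "fingers": 0}, {"tx": 0.023, "ty": 0.062, "tz": 0.105, "wx": 0, "wy": 0, "wz": 0, "fingers": 0}]'

```text
clock: 4.2
tool_pos: [0.52, -0.0537, 0.1457]
tcp_rot: [0.001, 1.0, 0.01, 0.002]
force: [0.3, -0.8, -2.8]
width: 0.261
grip_force: 30.0
```

Call:
apply_moves --deltas '[{"tx": 0.015, "ty": 0.04, "tz": 0, "wx": 0, "wy": 0, "wz": 0, "fingers": 0}, {"tx": 0.03, "ty": 0.08, "tz": 0, "wx": 0, "wy": 0, "wz": 0, "fingers": 0}, {"tx": 0.045, "ty": 0.12, "tz": 0, "wx": 0, "wy": 0, "wz": 0, "fingers": 0}, {"tx": 0.06, "ty": 0.16, "tz": 0, "wx": 0, "wy": 0, "wz": 0, "fingers": 0}, {"tx": 0.072, "ty": 0.192, "tz": 0, "wx": 0, "wy": 0, "wz": 0, "fingers": 0}]'

```text
clock: 4.7
tool_pos: [0.5906, 0.1432, 0.1427]
tcp_rot: [-0.0, 1.0, 0.014, -0.001]
force: [-0.2, 0.3, -3.2]
width: 0.258
grip_force: 30.0
```

Call:
apply_moves --deltas '[{"tx": 0.005, "ty": 0.013, "tz": 0, "wx": 0, "wy": 0, "wz": 0, "fingers": 0}, {"tx": 0.0085, "ty": 0.023, "tz": 0, "wx": 0, "wy": 0, "wz": 0, "fingers": 0}, {"tx": 0.0085, "ty": 0.023, "tz": 0, "wx": 0, "wy": 0, "wz": 0, "fingers": 0}, {"tx": 0.0085, "ty": 0.023, "tz": 0, "wx": 0, "wy": 0, "wz": 0, "fingers": 0}, {"tx": 0.0085, "ty": 0.023, "tz": 0, "wx": 0, "wy": 0, "wz": 0, "fingers": 0}]'

```text
clock: 5.2
tool_pos: [0.5993, 0.1613, 0.1435]
tcp_rot: [0.001, 1.0, 0.012, -0.0]
force: [-0.4, -0.2, -4.3]
width: 0.261
grip_force: 30.0
```

Run:
```python
from h import *
s=arm.state(); a=vision.snapshot("wrist"); t=vision.snapshot("top")
cv2.imwrite("pics/w3.png",a); cv2.imwrite("pics/t3.png",t)
print(s["clock"],s["tool_pos"],s["tcp_rot"],s["force"],s["width"],s["grip_force"])
cv2.imwrite("pics/c3.png",np.hstack([cv2.resize(a[60:300,200:430],None,fx=2,fy=2,interpolation=cv2.INTER_CUBIC),cv2.resize(t[190:310,200:285],None,fx=4,fy=4,interpolation=cv2.INTER_CUBIC)]))
```

```text
5.2 [0.59933173 0.16127972 0.14345582] [ 6.52889909e-04  9.99931896e-01  1.16493014e-02 -2.66144946e-04] [-0.4042625  -0.20481496 -4.27607631] 0.2606090021616427 29.999322295188904
```

View pics/c3.png

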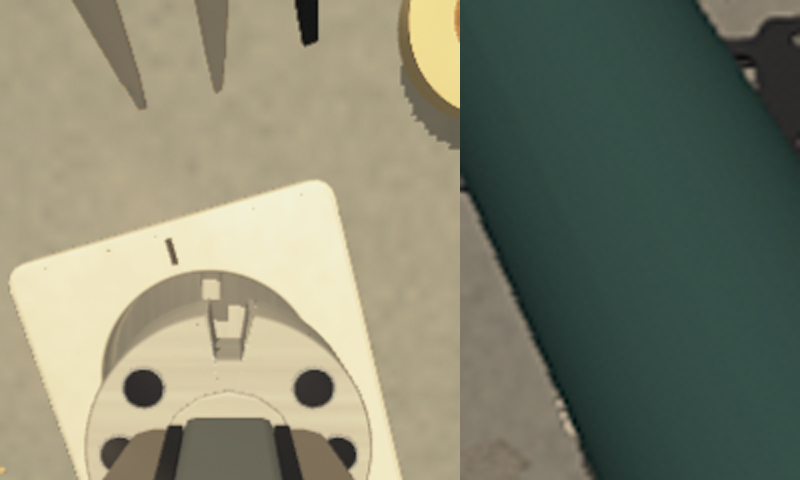

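The wrist crop shows the well's rim arc with its apex near crop (205,271), the narrow key top at (211,290) and the block's notch at (230,330). The dimples are level with the tool. The top view is blocked by the arm.

Run:
```python
from h import *
from scipy.optimize import least_squares
s=arm.state(); C=cam("wrist",s); g=lambda x,y,z: at_z(C,200+x/2,60+y/2,z)[:2]
W=np.array([g(x,y,.055) for x,y in [(104,365),(112,340),(130,310),(160,285),(205,271),(250,278),(290,305)]])
r=least_squares(lambda c:np.linalg.norm(W-c,axis=1)-.0415,[.6,.164]); wc=r.x; print("well",wc.round(4),r.fun.round(4))
k=g(211,290,.047)-wc;print(np.linalg.norm(k),np.arctan2(k[1],k[0]))
tk=g(172,251,.055)-wc;print("tick",np.linalg.norm(tk),np.arctan2(tk[1],tk[0]))
# block centre from top-face ellipse: rim points at z=tcp-.0386+.03
z=s["tool_pos"][2]-.0086
B=np.array([g(x,y,z) for x,y in [(86,440),(100,395),(130,350),(175,318),(310,330),(345,370),(371,440)]])
r=least_squares(lambda c:np.linalg.norm(B-c,axis=1)-.04,[.6,.164]); print("block",r.x.round(4),r.fun.round(4))
d=g(314,388,z)-g(143,388,z); print("block yaw",np.arctan2(d[1],d[0])+np.pi/2, "tool",s["tool_pos"])
```

```text
well [0.5989 0.168 ] [ 0.0006 -0.0003 -0.0004 -0.0002  0.0003  0.0002 -0.0001]
0.03351403464112214 0.03448064892075347
tick 0.05126449207140891 0.3111229081220059
block [0.5992 0.1615] [-0.0004 -0.0011 -0.0003  0.0008  0.0008 -0.0009 -0.001 ]
block yaw 0.022134944539445867 tool [0.59946472 0.16186856 0.1436834 ]
```

Call:
apply_moves --deltas '[{"tx": 0, "ty": 0.006, "tz": -0.01, "wx": 0, "wy": 0, "wz": 0, "fingers": 0}, {"tx": 0, "ty": 0.006, "tz": -0.025, "wx": 0, "wy": 0, "wz": 0, "fingers": 0}, {"tx": 0, "ty": 0.006, "tz": -0.038, "wx": 0, "wy": 0, "wz": 0, "fingers": 0}, {"tx": 0, "ty": 0.006, "tz": -0.044, "wx": 0, "wy": 0, "wz": 0, "fingers": 0}, {"tx": 0, "ty": 0.006, "tz": -0.044, "wx": 0, "wy": 0, "wz": 0, "fingers": 0}]'

```text
clock: 5.8
tool_pos: [0.5983, 0.169, 0.0976]
tcp_rot: [0.0, 1.0, 0.013, -0.002]
force: [0.1, -0.3, -3.0]
width: 0.26
grip_force: 30.0
```

Run:
```python
from h import *
s=arm.state(); a=vision.snapshot("wrist")
cv2.imwrite("pics/w4.png",a)
print(s["clock"],s["tool_pos"],s["tcp_rot"],s["force"],s["width"],s["grip_force"])
cv2.imwrite("pics/c4.png",cv2.resize(a[150:300,215:415],None,fx=4,fy=4,interpolation=cv2.INTER_CUBIC))
C=cam("wrist",s);print(proj(C,[.599,.168,.055]),proj(C,[.599,.168,.0902]))
```

```text
5.8 [0.59833229 0.1690293  0.0976153 ] [ 4.60074524e-04  9.99915947e-01  1.28533552e-02 -1.63685038e-03] [ 0.11850234 -0.3487053  -3.0476583 ] 0.2598292639971278 29.999383985996246
[315.65692068 266.33659944] [316.03420115 286.54957814]
```

View pics/c4.png

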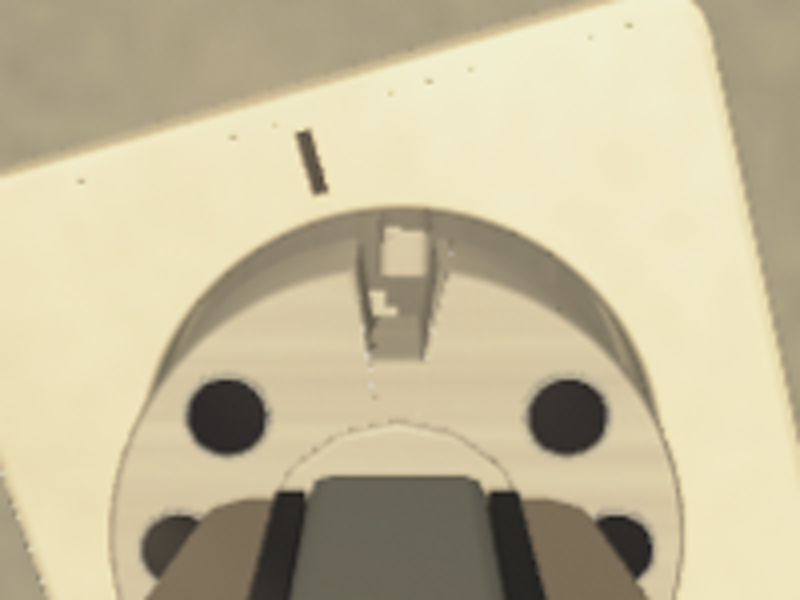

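The narrow key top is at crop (404,252), inside the notch (cols 365–435). The rim arc is roughly concentric with the block.

Run:
```python
from h import *
from scipy.optimize import least_squares
s=arm.state(); C=cam("wrist",s); g=lambda x,y,z: at_z(C,215+x/4,150+y/4,z)[:2]
W=np.array([g(x,y,.055) for x,y in [(160,362),(190,308),(240,258),(300,224),(400,207),(500,226),(560,260),(610,308),(650,380)]])
r=least_squares(lambda c:np.linalg.norm(W-c,axis=1)-.0415,[.6,.164]); wc=r.x; print("well",wc.round(4),r.fun.round(4))
k=g(404,252,.047)-wc;print(np.linalg.norm(k),np.arctan2(k[1],k[0]))
d=g(568,416,.089)-g(227,416,.089); print("block yaw",np.arctan2(d[1],d[0])+np.pi/2, s["tool_pos"],s["tcp_rot"])
print("block y", g(397.5,416,.089))
```

```text
well [0.6002 0.1687] [ 0.0002  0.0002  0.0001  0.0001 -0.0003 -0.0002 -0.0002  0.0001  0.0006]
0.03287494758552526 0.006024575411221019
block yaw 0.02425423336348964 [0.59902395 0.16934079 0.09863309] [ 2.19057636e-04  9.99916520e-01  1.28945607e-02 -7.97289571e-04]
block y [0.61756856 0.16966126]
```

Call:
apply_moves --deltas '[{"tx": 0.001, "ty": -0.0005, "tz": -0.002, "wx": 0, "wy": 0, "wz": -0.013, "fingers": 0}, {"tx": 0.001, "ty": -0.0005, "tz": -0.004, "wx": 0, "wy": 0, "wz": -0.013, "fingers": 0}, {"tx": 0.001, "ty": -0.0005, "tz": -0.006, "wx": 0, "wy": 0, "wz": -0.013, "fingers": 0}, {"tx": 0.001, "ty": -0.0005, "tz": -0.008, "wx": 0, "wy": 0, "wz": -0.013, "fingers": 0}, {"tx": 0.001, "ty": -0.0005, "tz": -0.008, "wx": 0, "wy": 0, "wz": -0.013, "fingers": 0}]'

```text
clock: 6.35
tool_pos: [0.6002, 0.1689, 0.0914]
tcp_rot: [0.0, 1.0, 0.006, -0.0]
force: [0.7, 0.0, -3.1]
width: 0.257
grip_force: 30.0
```

Call:
apply_moves --deltas '[{"tx": 0, "ty": 0, "tz": -0.001, "wx": 0, "wy": 0, "wz": 0, "fingers": 0}, {"tx": 0, "ty": 0, "tz": -0.002, "wx": 0, "wy": 0, "wz": 0, "fingers": 0}, {"tx": 0, "ty": 0, "tz": -0.003, "wx": 0, "wy": 0, "wz": 0, "fingers": 0}, {"tx": 0, "ty": 0, "tz": -0.004, "wx": 0, "wy": 0, "wz": 0, "fingers": 0}, {"tx": 0, "ty": 0, "tz": -0.004, "wx": 0, "wy": 0, "wz": 0, "fingers": 0}]'

```text
clock: 6.85
tool_pos: [0.6003, 0.169, 0.0874]
tcp_rot: [0.0, 1.0, 0.006, -0.0]
force: [-0.6, -0.7, -2.0]
width: 0.262
grip_force: 30.0
```

Call:
apply_moves --deltas '[{"tx": 0, "ty": 0, "tz": -0.001, "wx": 0, "wy": 0, "wz": 0, "fingers": 0}, {"tx": 0, "ty": 0, "tz": -0.0015, "wx": 0, "wy": 0, "wz": 0, "fingers": 0}, {"tx": 0, "ty": 0, "tz": -0.002, "wx": 0, "wy": 0, "wz": 0, "fingers": 0}, {"tx": 0, "ty": 0, "tz": -0.0025, "wx": 0, "wy": 0, "wz": 0, "fingers": 0}, {"tx": 0, "ty": 0, "tz": -0.003, "wx": 0, "wy": 0, "wz": 0, "fingers": 0}]'

```text
clock: 7.35
tool_pos: [0.6005, 0.169, 0.0846]
tcp_rot: [0.0, 1.0, 0.006, -0.0]
force: [0.9, 0.0, -3.9]
width: 0.261
grip_force: 30.0
```

Call:
apply_moves --deltas '[{"tx": 0, "ty": 0, "tz": -0.0005, "wx": 0, "wy": 0, "wz": 0, "fingers": 0}, {"tx": 0, "ty": 0, "tz": -0.001, "wx": 0, "wy": 0, "wz": 0, "fingers": 0}, {"tx": 0, "ty": 0, "tz": -0.0015, "wx": 0, "wy": 0, "wz": 0, "fingers": 0}, {"tx": 0, "ty": 0, "tz": -0.002, "wx": 0, "wy": 0, "wz": 0, "fingers": 0}, {"tx": 0, "ty": 0, "tz": -0.0025, "wx": 0, "wy": 0, "wz": 0, "fingers": 0}]'

```text
clock: 7.85
tool_pos: [0.6005, 0.169, 0.082]
tcp_rot: [0.0, 1.0, 0.006, -0.0]
force: [0.3, 0.1, -3.3]
width: 0.26
grip_force: 30.0
```

No contact at 3.6 mm below the key tops, so the notches are over the keys. I keep lowering.

Call:
apply_moves --deltas '[{"tx": 0, "ty": 0, "tz": -0.001, "wx": 0, "wy": 0, "wz": 0, "fingers": 0}, {"tx": 0, "ty": 0, "tz": -0.002, "wx": 0, "wy": 0, "wz": 0, "fingers": 0}, {"tx": 0, "ty": 0, "tz": -0.003, "wx": 0, "wy": 0, "wz": 0, "fingers": 0}, {"tx": 0, "ty": 0, "tz": -0.004, "wx": 0, "wy": 0, "wz": 0, "fingers": 0}, {"tx": 0, "ty": 0, "tz": -0.005, "wx": 0, "wy": 0, "wz": 0, "fingers": 0}]'

```text
clock: 8.35
tool_pos: [0.6005, 0.1689, 0.077]
tcp_rot: [0.0, 1.0, 0.006, -0.0]
force: [-0.6, -0.3, -3.1]
width: 0.26
grip_force: 30.0
```

Call:
apply_moves --deltas '[{"tx": 0, "ty": 0, "tz": -0.001, "wx": 0, "wy": 0, "wz": 0, "fingers": 0}, {"tx": 0, "ty": 0, "tz": -0.002, "wx": 0, "wy": 0, "wz": 0, "fingers": 0}, {"tx": 0, "ty": 0, "tz": -0.003, "wx": 0, "wy": 0, "wz": 0, "fingers": 0}, {"tx": 0, "ty": 0, "tz": -0.004, "wx": 0, "wy": 0, "wz": 0, "fingers": 0}, {"tx": 0, "ty": 0, "tz": -0.005, "wx": 0, "wy": 0, "wz": 0, "fingers": 0}]'

```text
clock: 8.85
tool_pos: [0.6005, 0.169, 0.072]
tcp_rot: [0.0, 1.0, 0.006, 0.0]
force: [-0.3, -0.0, -3.4]
width: 0.261
grip_force: 30.0
```

Call:
apply_moves --deltas '[{"tx": 0, "ty": 0, "tz": -0.001, "wx": 0, "wy": 0, "wz": 0, "fingers": 0}, {"tx": 0, "ty": 0, "tz": -0.002, "wx": 0, "wy": 0, "wz": 0, "fingers": 0}, {"tx": 0, "ty": 0, "tz": -0.003, "wx": 0, "wy": 0, "wz": 0, "fingers": 0}, {"tx": 0, "ty": 0, "tz": -0.0035, "wx": 0, "wy": 0, "wz": 0, "fingers": 0}, {"tx": 0, "ty": 0, "tz": -0.004, "wx": 0, "wy": 0, "wz": 0, "fingers": 0}]'

```text
clock: 9.35
tool_pos: [0.6005, 0.169, 0.068]
tcp_rot: [0.0, 1.0, 0.006, -0.0]
force: [-0.9, 0.4, -3.4]
width: 0.258
grip_force: 30.0
```

Call:
apply_moves --deltas '[{"tx": 0, "ty": 0, "tz": -0.0003, "wx": 0, "wy": 0, "wz": 0, "fingers": 0}, {"tx": 0, "ty": 0, "tz": -0.0006, "wx": 0, "wy": 0, "wz": 0, "fingers": 0}, {"tx": 0, "ty": 0, "tz": -0.0009, "wx": 0, "wy": 0, "wz": 0, "fingers": 0}, {"tx": 0, "ty": 0, "tz": -0.0012, "wx": 0, "wy": 0, "wz": 0, "fingers": 0}, {"tx": 0, "ty": 0, "tz": -0.0012, "wx": 0, "wy": 0, "wz": 0, "fingers": 0}]'

```text
clock: 9.85
tool_pos: [0.6004, 0.169, 0.0669]
tcp_rot: [0.0, 1.0, 0.006, -0.0]
force: [-0.7, -0.4, -3.7]
width: 0.262
grip_force: 30.0
```

Call:
apply_moves --deltas '[{"tx": 0, "ty": 0, "tz": -0.0003, "wx": 0, "wy": 0, "wz": 0, "fingers": 0}, {"tx": 0, "ty": 0, "tz": -0.0006, "wx": 0, "wy": 0, "wz": 0, "fingers": 0}, {"tx": 0, "ty": 0, "tz": -0.0009, "wx": 0, "wy": 0, "wz": 0, "fingers": 0}, {"tx": 0, "ty": 0, "tz": -0.0009, "wx": 0, "wy": 0, "wz": 0, "fingers": 0}, {"tx": 0, "ty": 0, "tz": -0.0009, "wx": 0, "wy": 0, "wz": 0, "fingers": 0}]'

```text
clock: 10.35
tool_pos: [0.6005, 0.169, 0.0667]
tcp_rot: [0.0, 1.0, 0.006, 0.0]
force: [-3.2, -2.5, 5.9]
width: 0.258
grip_force: 30.0
```

Floor contact came at the expected height, with a light push of about 9 N. Release.

Call:
apply_moves --deltas '[{"tx": 0, "ty": 0, "tz": 0, "wx": 0, "wy": 0, "wz": 0, "fingers": 0.3}, {"tx": 0, "ty": 0, "tz": 0, "wx": 0, "wy": 0, "wz": 0, "fingers": 0.5}, {"tx": 0, "ty": 0, "tz": 0, "wx": 0, "wy": 0, "wz": 0, "fingers": 0.7}, {"tx": 0, "ty": 0, "tz": 0, "wx": 0, "wy": 0, "wz": 0, "fingers": 0.7}, {"tx": 0, "ty": 0, "tz": 0, "wx": 0, "wy": 0, "wz": 0, "fingers": 0.7}]'

```text
clock: 10.85
tool_pos: [0.6005, 0.169, 0.0659]
tcp_rot: [-0.0, 1.0, 0.006, -0.0]
force: [0.0, 0.3, -0.3]
width: 0.625
grip_force: 0.0
```

Call:
apply_moves --deltas '[{"tx": 0, "ty": 0, "tz": 0.01, "wx": 0, "wy": 0, "wz": 0, "fingers": 0.7}, {"tx": 0, "ty": 0, "tz": 0.03, "wx": 0, "wy": 0, "wz": 0, "fingers": 0.7}, {"tx": 0, "ty": 0, "tz": 0.07, "wx": 0, "wy": 0, "wz": 0, "fingers": 0.7}, {"tx": 0, "ty": 0, "tz": 0.11, "wx": 0, "wy": 0, "wz": 0, "fingers": 0.7}, {"tx": 0, "ty": 0, "tz": 0.13, "wx": 0, "wy": 0, "wz": 0, "fingers": 0.7}]'

```text
clock: 11.35
tool_pos: [0.6021, 0.1698, 0.2007]
tcp_rot: [-0.001, 1.0, 0.006, 0.003]
force: [0.5, 0.2, -0.3]
width: 0.703
grip_force: 0.0
```

Run:
```python
from h import *
s=arm.state(); a=vision.snapshot("wrist"); print(s["tool_pos"],s["force"],s["width"])
cv2.imwrite("pics/w5.png",a)
```

```text
[0.60206555 0.16983831 0.20069433] [ 0.49257109  0.22165826 -0.31888498] 0.7032955160400355
```

View pics/w5.png

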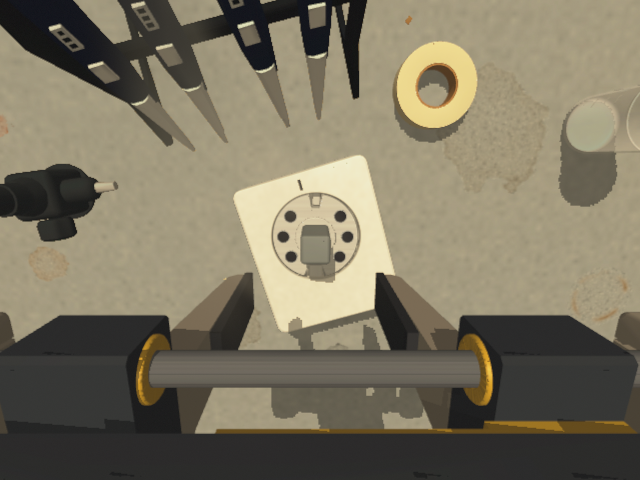

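The block sits level and concentric in the well at (316,236), with the narrow key standing in the narrow notch at (316,200). It is released, and the fingers are clear. Handing in.

```bash
python3 -c "
from rig import ticket
print(ticket.sign_off())"
```

```text
the job is handed in; nothing more can be done
None
```

The tube block is home on the well floor with its notches over the keys, released with about 9 N of push at floor contact, the bystanders untouched, and the job is handed in (no verdict came back).

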